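# Load the reflectance standards from dark to white

## Task

Load the reflectance reader for its linearity check: put the four blue-ringed standards into the seats of the slide in order of shade, the black one in the seat nearest the cream reading head, then dark grey, light grey, and the white one in the seat at the free end. Each must sit flat on the floor of its seat, face up; never tip one over, and leave the dropper bottle and the timer where they are.

Things in the scene. Friction and masses are not known exactly. Their poses are not given: they have to be found in the camera images.
- black_standard: the black reflectance standard: a round bright blue metal holder, 44 mm across, 30 mm tall (foot chamfered 2.5 mm), with a flat black disc 31 mm across in its top; about 70 g; loose on the worktop at the start. Origin: centre of its underside; z up. Round, so it can be gripped across any diameter; the four differ only in the shade of the disc.
- dark_grey_standard: the dark grey reflectance standard: a round bright blue metal holder, 44 mm across, 30 mm tall (foot chamfered 2.5 mm), with a flat dark grey disc 31 mm across in its top; about 70 g; loose on the worktop at the start. Origin: centre of its underside; z up. Round, so it can be gripped across any diameter; the four differ only in the shade of the disc.
- light_grey_standard: the light grey reflectance standard: a round bright blue metal holder, 44 mm across, 30 mm tall (foot chamfered 2.5 mm), with a flat light grey disc 31 mm across in its top; about 70 g; loose on the worktop at the start. Origin: centre of its underside; z up. Round, so it can be gripped across any diameter; the four differ only in the shade of the disc.
- white_standard: the white reflectance standard: a round bright blue metal holder, 44 mm across, 30 mm tall (foot chamfered 2.5 mm), with a flat white disc 31 mm across in its top; about 70 g; loose on the worktop at the start. Origin: centre of its underside; z up. Round, so it can be gripped across any diameter; the four differ only in the shade of the disc.
- seat1: first seat, nearest the reading head (58 mm from seat centre to the head's face): one of four alike in a row in the reader's bare aluminium slide. Round recess, black floor, 54 mm across, 6 mm deep, mouth flared 3 mm: a holder has 5 mm play all round. Origin: centre of its floor, 18 mm above the worktop; x along the row to the head, z up. The slide's top is 24 mm above the worktop.
- seat2: second seat from the reading head, like seat1, 70 mm farther from the head. The reader is fixed and may stand at any angle; its slide is 84 mm wide and 310 mm long. Origin: centre of the recess floor; x along the row to the head.
- seat3: third seat from the reading head, like seat1, 140 mm from it. The reading head is a cream box 90 mm long, 116 mm wide and 78 mm tall that stands across one end of the slide. Origin: centre of the recess floor; x along the row to the head.
- seat4: fourth seat, at the free end of the slide (which has a black pull edge), like seat1, 210 mm from it. Origin: centre of the recess floor; x along the row to the head.
- dropper: bystander: small white dropper bottle with a green band, 27 mm across and 72 mm tall, standing loose on the worktop. Origin: centre of its underside.
- timer: bystander: white bench timer with coloured keys, 72x68x19 mm, lying loose on the worktop. Origin: centre of its underside.
Mind the look-alikes: they are no part of the job. Leave any pink look-alike of the light_grey_standard alone. Leave any brown look-alike of the dark_grey_standard alone.

How it is judged:
At the end, for the whole second after the job is handed in: Black, dark grey, light grey and white standards are in the first, second, third and fourth seat from the reading head: each within 8 mm of its seat's centre, its underside less than 2 mm above the seat's floor, level to 0.06 rad, released and at rest (horizontal distance between black_standard and seat1 below 0.008 m and z of black_standard in the frame of seat1 between -0.003 and 0.002 m and angle between each of black_standard, dark_grey_standard, light_grey_standard, white_standard's own z axis and vertical below 0.06 rad and linear speed of each of black_standard, dark_grey_standard, light_grey_standard, white_standard below 0.02 m/s and horizontal distance between dark_grey_standard and seat2 below 0.008 m and z of dark_grey_standard in the frame of seat2 between -0.003 and 0.002 m and horizontal distance between light_grey_standard and seat3 below 0.008 m and z of light_grey_standard in the frame of seat3 between -0.003 and 0.002 m and horizontal distance between white_standard and seat4 below 0.008 m and z of white_standard in the frame of seat4 between -0.003 and 0.002 m); the robot touches nothing.
It fails at once if a standard is tipped far over (about 40 degrees or more) (angle between any of black_standard, dark_grey_standard, light_grey_standard, white_standard's own z axis and vertical above 0.7 rad).
It fails at once if the dropper bottle or the timer is shifted by more than 30 mm, or the bottle is tipped over (distance of any of dropper, timer from where it was at the start of the episode above 0.03 m or angle between dropper's own z axis and vertical above 0.5 rad).
It also fails if it takes over 102 s, if anything falls off the work surface, if the arm or the gripper's body presses on something with over 40 N, if the wrist force passes 120 N, or if a joint passes its speed limit or range.

## Robot

A 6-joint arm with a two-finger parallel gripper is mounted at the origin on a cart in front of the work surface, level with it; the furniture and walls round the work are solid. World frame = base frame: x ahead of the robot, y to its left, z up, the work surface at z = 0. Lengths are in m, angles in rad, forces in N, time in s.
With the tool pointing down it reaches from about 0.275 to 0.85 m from the base axis. Payload 19 kg.
Tool frame: the origin (TCP) lies between the finger pads; the fingertips stand 8 mm ahead of it and the grasp point (between the pads) lies 11 mm behind it (arm.finger_overhang is the distance from the TCP to the fingertips, in m); z points along the fingers, y is the line along which they close (so a half turn about z gives the same grasp; the last joint's range is limited). The gripper opens to 85 mm and grips with 20 to 120 N. Pads are 22 mm wide; open, the fingers measure 114 mm over their backs; the gripper's body (76 mm by 85 mm) begins 54 mm behind the grasp point. The pads swing forward as they close: fully open they stand 13 mm farther back than shut.
Start: joints at [-1.418, 0.15, 1.437, -0, 1.554, -0.134], TCP at [0.163, -0.551, 0.216] pointing down, gripper open.
Joint ranges: [-2.8, 2.8], [-0.68, 2.1], [0.12, 2.68], [-1.39, 4.53], [0.16, 2.79], [-2.81, 2.81]. Speed limits (rad/s): [1.89, 1.89, 2.22, 3.01, 3.01, 3.01].

## Interface

Orientations are given as a 3x3 rotation matrix whose columns are the frame's x, y, z axes.
In Python, from cell import arm gives the robot as it stands. Calls block until the motion is done:
- arm.move_to(position, orientation): joint-space move of the TCP to a pose.
- arm.move_l(position, rate=0.15, frame=None, max_force=None): straight line of the TCP; frame=None keeps the orientation; rate is the mean speed in m/s. With max_force (N) it stops when the force on the tool has changed by that much, and returns True; else False.
- arm.movej(angles): joint-space move.
- arm.command_gripper(opening, grasp_force=None): finger opening in m; grasp_force is the grip in N (None keeps the last); returns when the fingers have stopped.
- arm.sleep(seconds).
- arm.solve_ik(position, orientation): joint angles nearest the present ones, or None.
- arm.sense(): the state.
- arm.read_camera(name): name is "scene" or "top" or "wrist"; returns a dict with "image" (400x640x3 uint8, red, green, blue), "depth" (400x640 float32, m along the optical axis (not along the pixel's ray), 0 where there is no reading), "intrinsics" (3x3 intrinsics, pixels), "R" (3x3) and "t" (3): a world point X has camera coordinates R X + t. Camera axes: x right, y down, z forward; pixel columns grow to the right and rows downward; lengths in m; the calibration is good to about 2 mm. A picture is of the moment at which its call begins.
A pose or a line that the arm cannot do raises arm.PlanningError and nothing moves.
- arm.close_job(): hands the job in; it is judged then, once.
The state is a dict: "time_s": time; "joint_pos": joint angles; "joint_vel": joint speeds; "effort": joint torques, N m; "eef_pos": TCP position; "tcp_rot": TCP orientation; "wrist_force": force on the tool from outside, world axes, zero at the start; "wrist_torque": the same for the moment, N m; "opening": finger opening in m; "gripper_force": force on a finger pad.
Only numpy, scipy, OpenCV 4.12 (cv2) and the standard library are available. Lean on these libraries where they do the work, as an engineer would, in place of code of your own. Each camera call takes 0.05 s, during which the arm holds its last target. There are 200 camera calls.

## Working session

There is one attempt and no reset: what is moved stays moved. The work goes in short steps, each a Python script; the robot and the scene stay as the last script left them, time stands still between calls to the robot, and variables do not carry over. Pictures are saved under pics/ and viewed, at most 14 in all, crops included, and the job is handed in when it is done.

```bash
mkdir -p pics; cat > h.py <<'E'
import numpy as np, cv2
from cell import arm
def grab(n,f):
    c=arm.read_camera(n); cv2.imwrite(f'pics/{f}.png',c['image'][:,:,::-1]); np.savez(f'pics/{f}.npz',**c); return c
def world(c,u,v,z=None):
    K,R,t=c['intrinsics'],c['R'],c['t']
    r=np.linalg.inv(K)@[u,v,1.]; C=-R.T@t; d=R.T@r
    s=(z-C[2])/d[2] if z is not None else c['depth'][int(round(v)),int(round(u))]
    return C+s*d
E
python3 - <<'E'
from h import *
for n in('top','scene'):
    c=grab(n,n+'0'); print(n,-c['R'].T@c['t'])
    im=cv2.cvtColor(c['image'],cv2.COLOR_RGB2HSV)
    m=cv2.inRange(im,(95,120,60),(125,255,255)); 
    k,l,s,ce=cv2.connectedComponentsWithStats(m)
    for i in range(1,k):
        if s[i,4]>40: print(s[i],ce[i].round(1),world(c,*ce[i],.03).round(4),world(c,*ce[i]).round(4),c['image'][int(ce[i][1]),int(ce[i][0])])
E
```

```text
top [ 0.30049277 -0.03644089  1.30597119]
[387  30  15   4  47] [394.1  31.7] [ 1.0933 -0.2808  0.03  ] [ 1.0279 -0.2606  0.1353] [ 37  72 202]
[ 472  131   61   94 3317] [501.4 180.4] [ 0.5938 -0.5774  0.03  ] [ 0.5941 -0.5779  0.0288] [ 63 124 230]
[   0  149   79   68 1736] [ 45.5 177.7] [0.6293 0.8095 0.03  ] [0.5834 0.6911 0.2085] [255 238 123]
[241 171  17  17 121] [249.3 179.1] [0.6126 0.1821 0.03  ] [0.613  0.1824 0.0281] [253 253 253]
[201 189  17  16 153] [209.4 196.8] [0.5602 0.3024 0.03  ] [0.5596 0.3017 0.0326] [78 76 77]
[226 222  17  16 131] [234.8 229.8] [0.4586 0.2233 0.03  ] [0.4587 0.2234 0.0296] [190 189 190]
[186 231  18  16 169] [195. 239.] [0.4332 0.3412 0.03  ] [0.4332 0.3412 0.0301] [30 28 30]
[  373   244   245   127 11617] [470.7 316.1] [ 0.201  -0.4529  0.03  ] [ 0.1404 -0.7066 -0.7472] [107 206 239]
[182 288  41   8 167] [199.6 290.8] [0.2825 0.3222 0.03  ] [0.2822 0.3273 0.0118] [ 82 134 175]
[134 294  11   7  58] [138.3 296.9] [0.2678 0.4999 0.03  ] [0.2678 0.5003 0.0291] [ 60  99 133]
[    0   306   266    94 23897] [130.1 353.1] [0.1126 0.5137 0.03  ]
[... 261 characters left out ...]
0.5427  0.0372] [110 134 173]
[257 227  20  22 256] [267.1 239.2] [0.6034 0.2021 0.03  ] [0.6035 0.202  0.0299] [113 157 245]
[300 262  23  26 341] [311.4 275.6] [0.4519 0.2417 0.03  ] [0.451  0.243  0.0318] [152 164 198]
[241 268  23  25 385] [252.5 280.7] [0.5529 0.3188 0.03  ] [0.5518 0.3198 0.0316] [66 71 91]
[   0  301  140   99 5056] [ 51.9 355.3] [0.7574 0.6439 0.03  ] [0.5899 0.6645 0.2113] [ 77  99 190]
[278 305  24  29 462] [289.9 319.5] [0.428  0.3568 0.03  ] [0.4276 0.3572 0.0308] [11 12 13]
[366 324  10  16  57] [371.  331.1] [0.2799 0.2979 0.03  ] [0.285  0.2846 0.0083] [ 90 133 171]
[256 377  40  19 206] [275.  387.2] [0.3723 0.4801 0.03  ] [0.1191 0.7226 0.7207] [ 73 142 206]
```

View pics/top0.png

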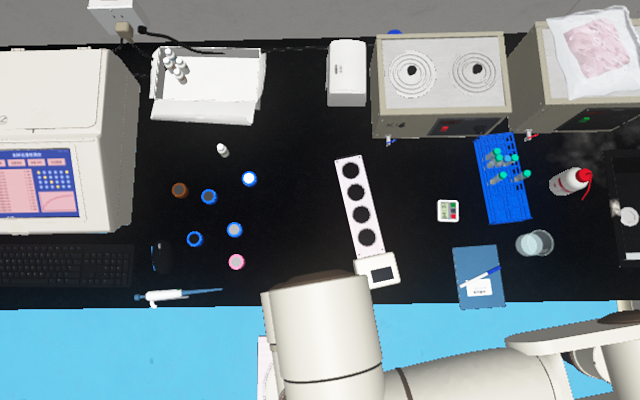

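View pics/scene0.png

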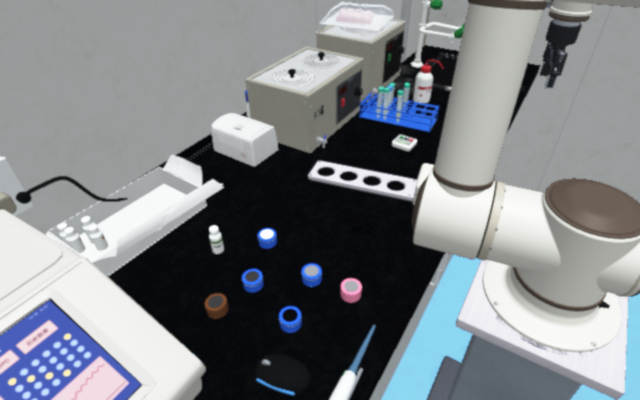

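The top view shows the blue-ringed standards:
- white at (249,179)
- dark grey at (209,197)
- light grey at (235,230)
- black at (195,239)

The look-alikes are brown at (180,190) and pink at (236,262), both excluded by ring colour. The slide's seats run from (351,170) at the free end to (367,237) at the head, and the head is at (377,271). The dropper is at (222,150) and the timer at (448,210). Next is a crop to confirm, plus refined centres.

```bash
python3 - <<'E'
import numpy as np,cv2,sys
from h import world
c=dict(np.load('pics/top0.npz')); im=c['image']
a=cv2.resize(im[140:280,165:265],None,fx=4,fy=4,interpolation=cv2.INTER_CUBIC)
b=cv2.resize(im[150:290,325:415],None,fx=4,fy=4,interpolation=cv2.INTER_CUBIC)
cv2.imwrite('pics/crop.png',np.hstack([a,b])[:,:,::-1])
hsv=cv2.cvtColor(im,cv2.COLOR_RGB2HSV); m=cv2.inRange(hsv,(95,120,60),(125,255,255))
for n,(u,v) in dict(black=(195,239),dark=(209,197),light=(235,230),white=(249,179)).items():
    w=np.zeros_like(m); w[v-12:v+13,u-12:u+13]=m[v-12:v+13,u-12:u+13]
    cs,_=cv2.findContours(w,cv2.RETR_CCOMP,cv2.CHAIN_APPROX_NONE)
    o=max(cs,key=cv2.contourArea); p=np.array([world(c,*q[0],.03) for q in o]); 
    f=np.zeros_like(m); cv2.drawContours(f,[o],-1,255,-1); f[m>0]=0
    M=cv2.moments(f,True); h=world(c,M['m10']/M['m00'],M['m01']/M['m00'],.03)
    print(n,h.round(4),'hole d',2*np.sqrt(f.astype(bool).sum()/np.pi)*1.276/c['intrinsics'][0,0],'outer',p.min(0).round(4),p.max(0).round(4),im[v,u])
g=cv2.cvtColor(im,cv2.COLOR_RGB2GRAY); d=(g<110).astype(np.uint8); P=[]
for u,v in((367,237),(361,214),(356,192),(351,170)):
    w=np.zeros_like(d); w[v-13:v+14,u-13:u+14]=d[v-13:v+14,u-13:u+14]
    k,l,s,ce=cv2.connectedComponentsWithStats(w); i=l[v,u]; q=world(c,*ce[i],.021); P.append(q); print(q.round(4),s[i],c['depth'][v,u],world(c,u,v)[2])
P=np.array(P); print(np.linalg.norm(np.diff(P,axis=0),axis=1))
E
```

```text
black [0.4356 0.345  0.03  ] hole d 0.02598586604139698 outer [0.4122 0.317  0.03  ] [0.4572 0.3681 0.03  ] [30 30 31]
dark [0.5632 0.3068 0.03  ] hole d 0.026824334500443556 outer [0.5378 0.279  0.03  ] [0.5844 0.328  0.03  ] [79 77 79]
light [0.4613 0.2271 0.03  ] hole d 0.03049382620917569 outer [0.4369 0.2016 0.03  ] [0.4821 0.2495 0.03  ] [191 190 192]
white [0.6169 0.185  0.03  ] hole d 0.031564108859285046 outer [0.588  0.1586 0.03  ] [0.6382 0.2075 0.03  ] [253 253 253]
[ 0.4314 -0.1674  0.021 ] [358 229  17  17 224] 1.2885233 0.016646154917470124
[ 0.5001 -0.1533  0.021 ] [353 206  17  17 217] 1.3010273 0.017599955323942318
[ 0.5685 -0.1398  0.021 ] [348 184  16  17 208] 1.3086689 0.02294641129066277
[ 0.6369 -0.1257  0.021 ] [343 163  16  16 204] 1.3242952 0.020694177999129426
[0.07012679 0.06969594 0.06986342]
```

View pics/crop.png

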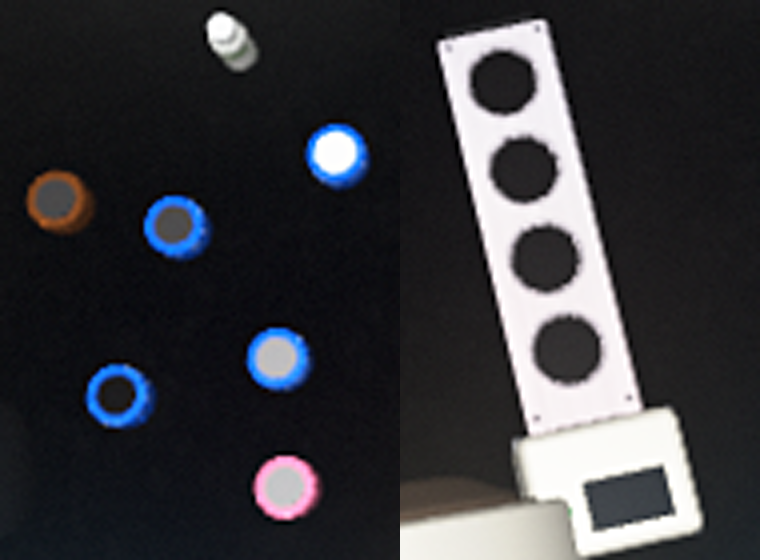

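The crop confirms it: four blue rings with black, dark grey, light grey and white discs, and the brown and pink ones left out. Measured seat spacing is 70 mm, which matches the description. I'll do the white standard first.

```bash
cat >> h.py <<'E'
OBJ=dict(black=(.4353,.3453),dark=(.5626,.3064),light=(.4608,.2272),white=(.6165,.1852))
SEAT=dict(black=(.4314,-.1674),dark=(.5001,-.1533),light=(.5685,-.1398),white=(.6369,-.1257))
y=np.array([.199,-.98,0]); y/=np.linalg.norm(y); z=np.array([0,0,-1.])
def rot(s=1): return np.column_stack([np.cross(s*y,z),s*y,z])
def best(p):
    q0=np.array(arm.sense()['joint_pos']); c=[]
    for s in(1,-1):
        q=arm.solve_ik(p,rot(s))
        if q is not None: c.append((abs(np.array(q)-q0).max(),s))
    return rot(min(c)[1])
H=.11; G=.019
def pick(n):
    x,yy=OBJ[n]; R=best([x,yy,H]); arm.command_gripper(.068,40)
    arm.move_to([x,yy,H],R); print('above',arm.sense()['time_s'])
    hit=arm.move_l([x,yy,G],rate=.12,max_force=15); arm.command_gripper(.03,40)
    s=arm.sense(); print(n,'hit',hit,'open',s['opening'],'F',s['gripper_force'],s['eef_pos'],s['time_s'])
    arm.move_l([x,yy,H],rate=.15); return R
def place(n,R):
    x,yy=SEAT[n]; arm.move_to([x,yy,H],R); print('over',arm.sense()['opening'],arm.sense()['time_s'])
    arm.move_l([x,yy,.055],rate=.15); hit=arm.move_l([x,yy,G+.0185],rate=.04,max_force=12)
    s=arm.sense(); print('hit',hit,s['eef_pos'],s['wrist_force'],s['time_s'])
    return hit
def release(n):
    x,yy=SEAT[n]; arm.command_gripper(.062); arm.move_l([x,yy,H],rate=.15); print(arm.sense()['time_s'])
E
python3 - <<'E'
from h import *
print(arm.finger_overhang)
R=pick('white')
if arm.sense()['opening']>.035:
    if not place('white',R): release('white')
grab('wrist','w1')
E
```

```text
0.008
above 3.4833
white hit False open 0.029871815082681333 F 0.0 [0.6165544  0.18520562 0.01914897] 4.8417
```

View pics/w1.png

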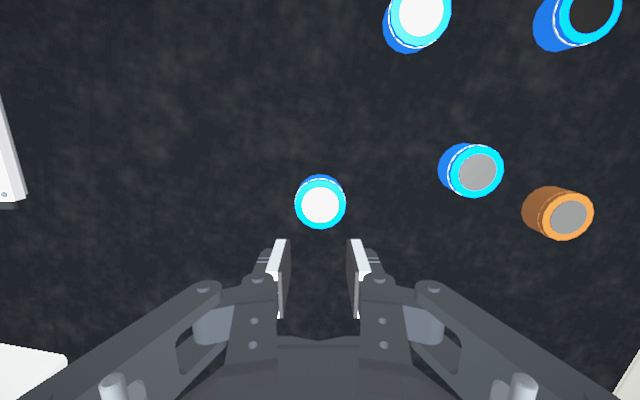

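The wrist view shows white still upright at (320,203), ahead of the closed fingers, so the grasp held nothing. I'll locate it with the wrist and top cameras.

```bash
python3 - <<'E'
from h import *
c=dict(np.load('pics/w1.npz')); s=arm.sense()
for u,v in((320,205),(478,172),(418,12)): print(world(c,u,v).round(4),world(c,u,v,.03).round(4))
print('tips',world(c,280,240).round(4),world(c,360,240).round(4),world(c,282,315).round(4))
print(s['eef_pos'],s['tcp_rot'])
grab('top','top1'); grab('scene','scene1')
t=dict(np.load('pics/top1.npz'));print(world(t,249,178).round(4))
m=cv2.inRange(t['image'],(245,245,245),(255,255,255)); w=m[165:195,235:265]
M=cv2.moments(w,True);print(world(t,235+M['m10']/M['m00'],165+M['m01']/M['m00'],.03))
a=t['image'][140:280,165:415]; cv2.imwrite('pics/c1.png',cv2.resize(a,None,fx=3,fy=3)[:,:,::-1])
E
```

```text
[0.616  0.1871 0.0316] [0.6164 0.1872 0.03  ]
[0.5623 0.3094 0.0308] [0.5623 0.3098 0.03  ]
[0.4613 0.2267 0.0317] [0.4607 0.227  0.03  ]
tips [0.6096 0.1642 0.1304] [0.6526 0.2355 0.0008] [0.628  0.1724 0.1636]
[0.61593783 0.18508319 0.10859549] [[-9.79997082e-01 -1.99002675e-01 -1.91187814e-03]
 [-1.99002420e-01  9.79998945e-01 -3.24602157e-04]
 [ 1.93823526e-03  6.23592099e-05 -9.99998120e-01]]
[0.4928 0.0973 0.5286]
[0.57438147 0.17809972 0.03      ]
```

View pics/c1.png

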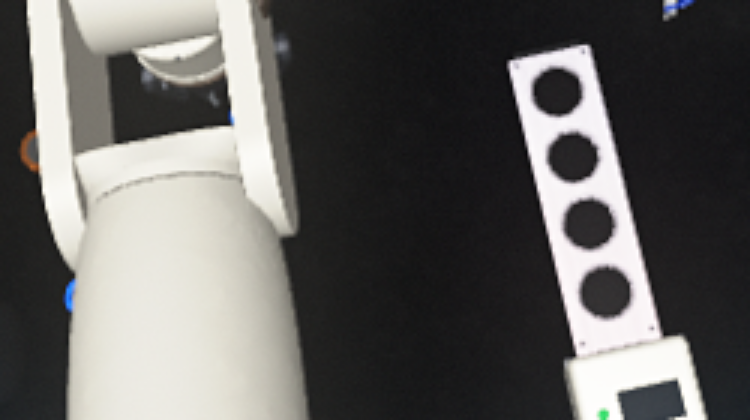

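White stands where it was, at (.616,.187), so the pads closed above it. I'll measure the true fingertip height against opening from the wrist depth.

```bash
python3 - <<'E'
from h import *
def tips():
    c=arm.read_camera('wrist'); K,R,t=c['intrinsics'],c['R'],c['t']; d=c['depth']; v,u=np.mgrid[:400,:640]
    P=((np.stack([u,v,np.ones_like(u)],-1)@np.linalg.inv(K).T)*d[...,None]-t)@R
    s=arm.sense(); T=np.array(s['tcp_rot']); L=(P-s['eef_pos'])@T
    m=(d>0)&(P[...,2]>.06); l=L[m]; v2=v[m];u2=u[m]
    i=np.argsort(-l[:,2])[:60]
    for sgn in(1,-1):
        k=(l[:,1]*sgn>0); q=l[k]; zz=np.percentile(q[:,2],[100,99.8,99.5])
        e=q[q[:,2]>zz[1]-.002]; print(round(s['opening'],4),sgn,'z',zz.round(4),'xy',e[:,:2].min(0).round(4),e[:,:2].max(0).round(4))
    print(d[240,275:300].round(3), d[200,320])
tips()
for o in(.044,.068,.0):
    arm.command_gripper(o); tips()
s=arm.sense();print(s['time_s'])
E
```

```text
0.0299 1 z [-0.0158 -0.0219 -0.0248] xy [-0.0112  0.0149] [0.0111 0.0268]
0.0299 -1 z [-0.0153 -0.0218 -0.0247] xy [-0.0112 -0.0269] [ 0.0111 -0.0148]
[0.288 0.149 0.148 0.148 0.147 0.148 0.148 0.148 0.148 0.147 0.149 0.148
 0.149 0.149 0.152 0.29  0.288 0.288 0.289 0.289 0.29  0.289 0.289 0.288
 0.288] 0.24401928
0.044 1 z [-0.0178 -0.0222 -0.0253] xy [-0.0109  0.0218] [0.0107 0.0284]
0.044 -1 z [-0.0173 -0.0224 -0.0253] xy [-0.0106 -0.0317] [ 0.0111 -0.0217]
[0.291 0.29  0.288 0.289 0.291 0.289 0.29  0.289 0.291 0.29  0.29  0.291
 0.289 0.29  0.29  0.289 0.289 0.29  0.292 0.291 0.29  0.291 0.289 0.289
 0.289] 0.24678296
0.0678 1 z [0.0499 0.047  0.0424] xy [-0.1051  0.0526] [-0.0918  0.0664]
0.0678 -1 z [-0.0221 -0.0259 -0.0287] xy [-0.0111 -0.0406] [ 0.0106 -0.0337]
[0.289 0.29  0.291 0.29  0.289 0.291 0.289 0.289 0.289 0.29  0.29  0.291
 0.29  0.291 0.29  0.293 0.291 0.292 0.291 0.29  0.29  0.289 0.289 0.291
 0.29 ] 0.24538139
0.0 1 z [ 0.0446 -0.0229 -0.0266] xy [-0.0978  0.0002] [0.0112 0.0713]
0.0 -1 z [-0.0198 -0.0235 -0.0269] xy [ 0.0062 -0.0124] [ 0.0111 -0.0003]
[0.291 0.289 0.29  0.29  0.29  0.291 0.292 0.291 0.29  0.289 0.291 0.29
 0.291 0.288 0.29  0.29  0.288 0.29  0.288 0.29  0.29  0.    0.291 0.291
 0.291] 0.24822791
7.25
```

```bash
python3 - <<'E'
from h import *
arm.command_gripper(.044)
R=np.array(arm.sense()['tcp_rot']); p=[.56,.1,.05]
arm.move_to(p,R)
for zt,r in((.02,.1),(-.03,.03)):
    hit=arm.move_l([p[0],p[1],zt],rate=r,max_force=6)
    s=arm.sense(); print(hit,s['eef_pos'],s['wrist_force'],s['opening'],s['time_s'])
    if hit: break
arm.move_l([p[0],p[1],.06])
E
```

```text
False [0.56024688 0.10038904 0.02007679] [-0.86907576 -0.23868976 -0.51176651] 0.04409713911025068 8.7333
True [ 0.55993697  0.09998312 -0.0177547 ] [-2.77779467 -0.37327355 10.7591031 ] 0.04398461538799891 9.9
```

The tips touch the table at TCP z = -0.0178, so at 44 mm opening they stand about 17.5 mm *behind* the reported TCP instead of 8 mm ahead. I'll correct the grasp height for that (TCP z = -0.007 puts the tips 10 mm above the table) and try again.

```bash
sed -i 's/G=.019/G=-.007/; s/white=(.6165,.1852))/white=(.6163,.1863))/' h.py; python3 - <<'E'
from h import *
c=arm.read_camera('wrist'); s=arm.sense(); print('cam in tool',np.array(s['tcp_rot']).T@(-c['R'].T@c['t']-s['eef_pos']))
arm.move_l([.56,.1,H])
R=pick('white'); s=arm.sense()
if s['opening']>.04:
    grab('wrist','w2')
    if not place('white',R): release('white')
    grab('wrist','w3')
E
```

```text
cam in tool [ 0.07035293  0.00022374 -0.15882738]
above 11.9583
white hit False open 0.04143150698251205 F 40.63151568174362 [ 0.6167469   0.18639573 -0.00596479] 13.45
over 0.04168696322298521 15.625
hit True [ 0.63667763 -0.12567365  0.01203982] [-1.58159532  0.64751085  7.92963468] 17.1667
```

View pics/w3.png

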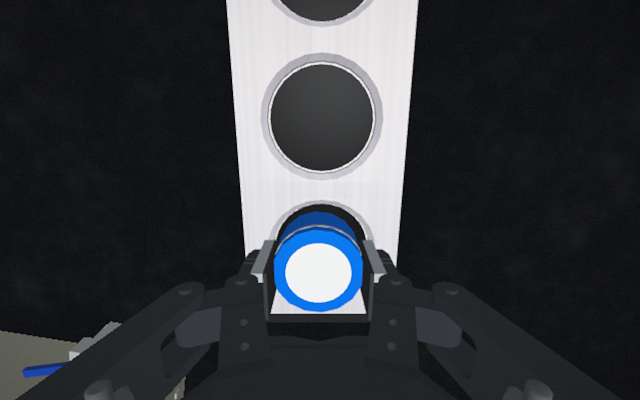

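White touched at exactly the floor height (the base works out at z = 0.018), so it's seated. I'll release it, check, and refine the seat and standard positions.

```bash
python3 - <<'E'
from h import *
c=dict(np.load('pics/w3.npz')); print('seat3',world(c,322,117,.02).round(4),'disc',world(c,319,273,.048).round(4),world(c,319,273).round(4))
release('white')
c=grab('wrist','w4'); print('disc depth',[world(c,u,v).round(4) for u,v in((320,205),(320,195),(320,215))])
m=(c['image'].min(2)>225).astype(np.uint8); k,l,s,ce=cv2.connectedComponentsWithStats(m); i=l[205,320]
print(s[i],world(c,*ce[i],.048).round(4))
E
```

```text
seat3 [ 0.5666 -0.1376  0.02  ] disc [ 0.6366 -0.1249  0.048 ] [ 0.6356 -0.1251  0.0497]
18.3583
disc depth [array([ 0.631 , -0.1247,  0.0494]), array([ 0.6233, -0.1263,  0.0485]), array([ 0.6396, -0.1229,  0.048 ])]
[ 299  193   38   37 1115] [ 0.6364 -0.1255  0.048 ]
```

View pics/w4.png

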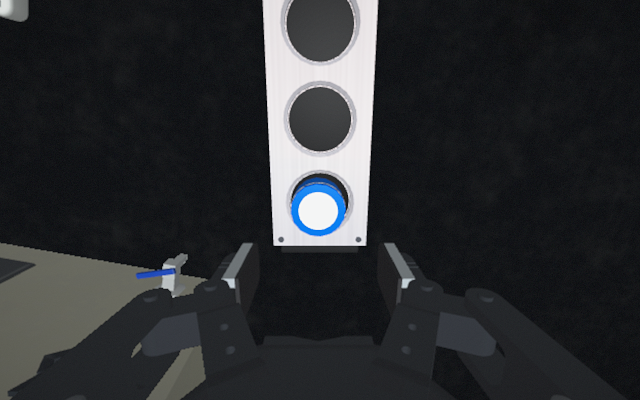

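White sits in seat 4, with its disc at (318,210) and top at about z = 0.048. The wrist view puts seat 3 within about 2 mm of my estimate, so I'll average the two and do the rest, stopping on any anomaly.

```bash
sed -i 's/dark=(.5626,.3064)/dark=(.5625,.3080)/' h.py; python3 - <<'E'
from h import *
for n in('light','dark','black'):
    SEAT[n]=(SEAT[n][0]-.001,SEAT[n][1]+.001)
    R=pick(n)
    if arm.sense()['opening']<.038: print('no grasp');break
    place(n,R)
    if arm.sense()['eef_pos'][2]>.0135: print('high');break
    release(n)
arm.move_to([.5,.08,.25],np.array(arm.sense()['tcp_rot']))
c=grab('top','top2'); grab('scene','scene2')
cv2.imwrite('pics/c2.png',np.hstack([cv2.resize(c['image'][140:290,325:415],None,fx=4,fy=4),cv2.resize(c['image'][140:290,165:265],None,fx=4,fy=4)])[:,:,::-1])
E
```

```text
above 20.1083
light hit False open 0.04193961087024679 F 39.814091585576534 [ 0.46120657  0.227311   -0.00606958] 21.6
over 0.0418935832300272 23.95
hit True [ 0.56726085 -0.13871454  0.01194351] [-1.20930594  0.65807123  7.7261482 ] 25.5
26.6417
above 28.5167
dark hit False open 0.0421211909670004 F 40.521890837699175 [ 0.562885    0.30814817 -0.00598421] 29.9917
over 0.04177982471644927 32.625
hit True [ 0.49887774 -0.15221624  0.01197051] [-2.54440973  0.1471138   7.30141271] 34.175
35.3167
above 37.375
black hit False open 0.04156739904023262 F 40.0277148373425 [ 0.43566472  0.34549635 -0.00604295] 38.8667
over 0.04169758030409767 41.6583
hit True [ 0.43017716 -0.16630309  0.0119276 ] [-2.25996227  0.77591431  8.6950518 ] 43.2083
44.35
```

View pics/c2.png

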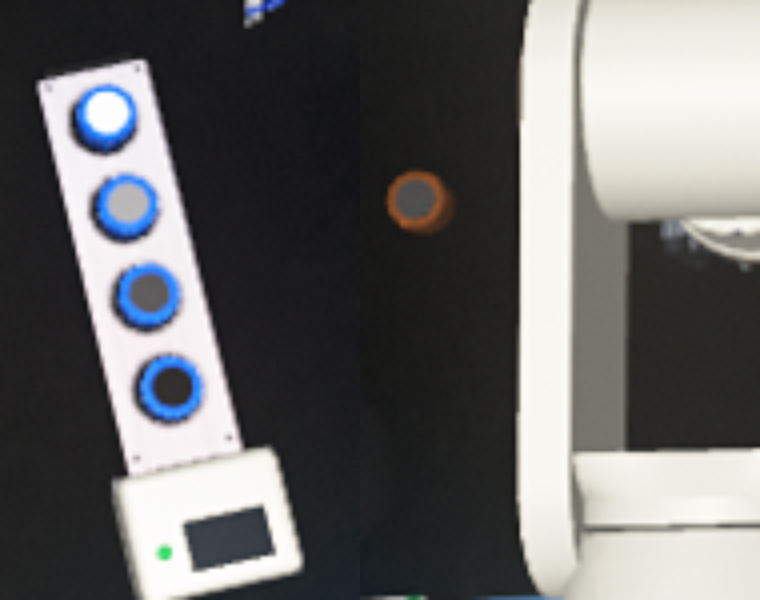

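The crop shows white, light grey, dark grey and black in order from the free end to the head. All four touched down at floor height. One numeric check of the tops, then I'll hand in.

```bash
python3 - <<'E'
from h import *
c=dict(np.load('pics/top2.npz')); ok=True
for n,(u,v) in dict(white=(351,168),light=(357,190),dark=(362,213),black=(367,237)).items():
    P=np.median([world(c,u+i,v+j) for i in(-3,-1,1,3) for j in(-3,-1,1,3)],axis=0)
    e=np.linalg.norm(P[:2]-SEAT[n]); print(n,P.round(4),round(e,4)); ok&=abs(P[2]-.048)<.003
print(ok)
if ok: print(arm.close_job())
E
```

```text
white [ 0.6366 -0.1261  0.0492] 0.0005
light [ 0.5682 -0.1417  0.0497] 0.0019
dark [ 0.4991 -0.1541  0.0486] 0.0013
black [ 0.4285 -0.166   0.0498] 0.0032
True
the job is handed in; nothing more can be done
None
```

The job is handed in: black, dark grey, light grey and white sit in seats 1 to 4 in that order, each at floor height and measured within about 3 mm of its seat centre; the verdict was not shown.

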